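# Shut the analyser's buffer line in its valve box

## Task

The low valve box on the counter has a loose sliding cover: push it with the fingertips all the way to the left, against its stop on the box's closed half, so that the two valve levers show. Then push the lever that ends in a round disc away from the robot, round to its stop, so that it is fully shut, square across its pipe. Only push: do not lift or tip the cover, leave the plain straight lever where it is, and do not disturb the things standing around.

Things in the scene. Friction and masses are not known exactly. Their poses are not given: they have to be found in the camera images.
- valve_box: fixed low white plastic box, 282 mm along its x, 406 mm along its y, turned by up to 0.3 rad. Origin on the counter; x points away from the robot, y to the left, z up. Right half: open well with two valves under the cover. Left half (y -7 to +164 mm): flat closed deck at z 56 mm. At its left end (y 170 to 234 mm) a grey block, top at z 56 mm, carries a small jar
- well (a point): centre of the well's floor, at box x 0, y -82 mm, z 6 mm. The well measures 248 mm along box x by 150 mm along box y; its walls rise to z 56 mm (where the cover lies) and, outside the cover, to z 66 mm
- left_stop (a point): middle of the inner face of the cover's left stop, at box x 0, y +164 mm, z 61 mm. The stop's top is at z 66 mm. The cover runs along box y between this and a like stop at y -164 mm, between guide strips 66 mm high at both sides (2 mm play each)
- cover: loose grey plate, 0.3 to 0.5 kg, 262 (box x) x 160 (box y) x 6 mm. On it stands a metal push rib, 80 mm along x, 8 mm thick, centred at y -30 mm, top 26 mm over the plate's underside. Origin: centre of the underside, z 56 mm; starts at box y -82 to -67 mm, reaches +84 mm at the left stop. 2 to 5 N on the rib's right face, near its middle, slides it; it stays where left
- disc_lever (a joint): angle (rad) of the lever with the round disc. 0 = open, pointing along box -y (right, along its pipe); it grows counter-clockwise seen from above, as the lever is pushed away from the robot; 1.571 = shut at its stop, pointing along box +x. Starts at 0 to 0.25. About 2 N at 40 mm from the pivot moves it; it stays where left
- disc_pivot (a point): pivot of the disc lever (vertical axis) at the lever's mid-height, 44 mm over the counter; box y -55 mm, box x -55 or +52 mm (varies). Steel lever: hub radius 11 mm, bar 8 mm wide, disc of radius 13 mm centred 57 mm from the pivot; bar and disc span z 38 to 50 mm. Below it: brass body 28 x 34 mm up to z 28 mm, pipe along y up to z 26 mm
- disc_tip (a point): outer end of the disc lever, 70 mm from its pivot, at mid-height of the bar
- plain_lever (a joint): angle (rad) of the other lever, a straight bar 8 mm wide with no disc; same sense, stops and stiffness. Must stay as it is
- plain_pivot (a point): pivot of the plain lever, mid-height of the lever, in the other of the two places
- plain_tip (a point): outer end of the plain lever, 70 mm from its pivot
- jar: small jar, 40 mm diameter, 45 mm tall, on the box's left end block, top at 101 mm over the counter (its origin is the centre of its underside); a bystander
- bottle: white bottle, 66 mm diameter, 160 mm tall, left of the box (its origin is the centre of its underside); a bystander
- cup: clear cup, 64 mm diameter, 60 mm tall, right of the box (its origin is the centre of its underside); a bystander
- wrench: steel wrench 150 mm long, lying right of the box; a bystander
- tape: paper roll, 80 mm diameter, 20 mm tall, behind the box (its origin is the centre of its underside); a bystander
- mouse: black computer mouse 100 x 60 x 32 mm, behind the box (its origin is the centre of its underside); a bystander
- tray: empty blue tray 90 x 130 x 30 mm, left of the box (its origin is the centre of its underside); a bystander

How it is judged (in metres and radians):
On the way, in this order (a step that is already met when the one before it is completed fails the run):
1. the cover is slid aside while the disc lever is still open (y of cover in the frame of valve_box above 0.06 m and value of joint disc_lever below 0.5 rad), for 0.2 s.
2. the disc lever is pushed shut (y of cover in the frame of valve_box above 0.06 m and value of joint disc_lever above 1.42 rad), for 0.2 s.
At the end, for the whole second after the job is handed in: The cover lies flat on the deck within 24 mm of its left stop, the disc lever is within 0.15 rad of its shut stop, the plain lever's tip is within 15 mm and every bystander within 30 mm of where it started (all of step 2 and z of cover in the frame of valve_box between 0.051 and 0.061 m and angle between cover's own z axis and vertical below 0.06 rad and linear speed of cover below 0.02 m/s and velocity of joint disc_lever between -0.05 and 0.05 rad/s and distance of plain_tip from where it was at the start of the episode below 0.015 m and distance of each of jar, bottle, cup, wrench, tape, mouse, tray from where it was at the start of the episode below 0.03 m); the robot touches nothing.
It fails at once if the cover is lifted (over 12 mm) or tipped (over 0.12 rad) (z of cover in the frame of valve_box above 0.068 m or angle between cover's own z axis and vertical above 0.12 rad).
It fails at once if the plain lever is moved (tip over 15 mm) (distance of plain_tip from where it was at the start of the episode above 0.015 m).
It fails at once if a bystander is moved or lifted by over 30 mm or knocked over (distance of any of jar, bottle, cup, wrench, tape, mouse, tray from where it was at the start of the episode above 0.03 m or angle between any of jar, bottle, cup, wrench, tape, mouse, tray's own z axis and vertical above 0.5 rad).
It also fails if it takes over 46 s, if anything falls off the work surface, if the arm or the gripper's body presses on something with over 40 N, if the wrist force passes 120 N, or if a joint passes its speed limit or range.

## Robot

A 6-joint arm with a two-finger parallel gripper is mounted at the origin on the work surface. World frame = base frame: x ahead of the robot, y to its left, z up, the work surface at z = 0. Lengths are in m, angles in degrees, forces in N, time in s.
With the tool pointing down it reaches from about 0.375 to 0.9 m from the base axis. Payload 3.1 kg.
Tool frame: the origin (TCP) lies at the very end of the fingers, on their centre line; the grasp point (between the pads) lies 19 mm behind it (bot.grip_point_offset is the distance from the TCP to the grasp point, in m); z points along the fingers, x is the direction in which the jaws open and shut, and the axes are right-handed (so a half turn about z gives the same grasp; the last joint's range is limited). The gripper opens to 87 mm and grips with 3 to 60 N. Pads are 19 mm wide; open, the fingers measure 117 mm over their backs; the gripper's body (75 mm by 190 mm) begins 51 mm behind the grasp point.
Start: joints at [63.684, 30.224, 82.088, -0, 67.689, -10.227], TCP at [0.173, 0.601, 0.194] pointing down, gripper open.
Joint ranges: [-176.69, 176.69], [-43.24, 126.21], [12.49, 139.97], [-82, 262], [0, 151.66], [-163.58, 163.58]. Speed limits (degrees/s): [159.86, 159.86, 180, 180, 180, 180].

## Interface

Orientations are given as a 3x3 rotation matrix whose columns are the frame's x, y, z axes.
In Python, from rig import bot, capture, recognise, place_of gives the robot as it stands.
- The arm moves only by the tool send_rows, never from a script. Its argument "motion" is a list of rows, each a list of 2 entries, a list of its own where there are three numbers: the shift along the tool's x, y, z in mm, then the turn about the tool's z in rad. A call has exactly 5 rows; each row shifts and turns the pose as measured when the row begins, along the tool's axes as they then stand; what a row does not reach is not made up. A row lasts 1/12 s, in which the tool goes at most 41.7 mm and 7.16 degrees, less where a joint would pass 70% of its speed; a pose out of reach is approached as far as the arm can. A call with a gripper value outside its range is refused whole. "gripper" is the closure, from 0 (fully open) to 1 (shut), set as the call begins (left out, the last holds). The fingers move at their own pace and stop on an object; the grip force is fixed at half the most. Time passes only in rows, so rows that do not move let the fingers close, or fill a call up. It gives the time, the measured TCP pose, the force and the opening at its end, in the units of the state.
- bot.read_state(): the state, without advancing time (a new reading comes with each control period).
- capture(name): name is "scene" or "top" or "wrist"; returns a dict with "image" (384x512x3 uint8, blue, green, red), "fx", "fy", "cx", "cy" (pixels), "rvec" (rotation vector, rad) and "tvec" (3), from world to camera coordinates, as OpenCV has them. Camera axes: x right, y down, z forward; pixel columns grow to the right and rows downward; lengths in m; the calibration is good to about 2 mm. A picture is of the moment at which its call begins. There is no depth.
- bot.hand_in(): hands the job in, once; it reports no verdict.
Trained networks look in the newest picture that a camera, given by its name, has taken for a name from the list of things; names that differ only in an ending like _2 or _b are one class to them, and where a whole thing is asked for, a point or a joint stands for the part that bears it (a point fixed in the world has none). Each returns a list of dicts, best first, with "p" (0 to 1); they miss things now and then, are a little off and sometimes report something else, mostly with a low value. They report only what shows in the picture. A call takes as long as a camera call.
- recognise(camera, target): "xy" ([column, row] in pixels, amid what is visible of it).
- place_of(camera, target): "xy" ([column, row] in pixels: a listed point, or the origin of a listed thing).
The state is a dict: "time_s": time; "joint_positions": joint angles; "qvel": joint speeds; "tau": joint torques, N m; "position": TCP position; "tcp_rot": TCP orientation; "force": force on the tool from outside, world axes, zero at the start; "moment": the same for the moment, N m; "opening": opening from 0.0 (shut) to 1.0 (fully open).
Only numpy, scipy, OpenCV 4.12 (cv2) and the standard library are available. Lean on these libraries where they do the work, as an engineer would, in place of code of your own. Each camera call takes 0.05 s, during which the arm holds its last target.

## Working session

There is one attempt and no reset: what is moved stays moved. The work goes in short steps, Python scripts to look and compute and a tool call to move; the robot and the scene stay as the last step left them, time stands still between calls to the robot, and variables do not carry over. Pictures are saved under pics/ and viewed, and the job is handed in when it is done.

Besides the shell and the picture viewer there is one more tool, called after "Emit:" as name(argument=value, ...), one argument or row to a line, values as JSON. send_rows: Moves the arm, as the interface text tells. Its arguments: {"type":"object","properties":{"motion":{"type":"array","items":{"type":"array"}},"gripper":{"type":"number"}},"required":["motion"]}

```bash
ls; mkdir -p pics; cat > h.py <<'E'
import numpy as np, cv2
from rig import bot, capture, recognise, place_of
def ray(c,uv):
    R,_=cv2.Rodrigues(np.array(c["rvec"],float)); t=np.array(c["tvec"],float).ravel()
    d=R.T@np.array([(uv[0]-c["cx"])/c["fx"],(uv[1]-c["cy"])/c["fy"],1.]); return -R.T@t,d
def at_z(c,uv,z):
    o,d=ray(c,uv); return o+d*(z-o[2])/d[2]
def proj(c,P):
    K=np.array([[c["fx"],0,c["cx"]],[0,c["fy"],c["cy"]],[0,0,1.]])
    return cv2.projectPoints(np.array(P,float).reshape(-1,3),np.array(c["rvec"],float),np.array(c["tvec"],float),K,None)[0].reshape(-1,2)
E
python3 - <<'E'
from h import *
s=bot.read_state(); print({k:np.round(v,3).tolist() for k,v in s.items()})
Z=dict(valve_box=0,well=.006,left_stop=.061,cover=.056,jar=.056,bottle=0,cup=0,tape=0,mouse=0,tray=0,wrench=0)
for n in("scene","top"):
    c=capture(n); cv2.imwrite(f"pics/{n}0.png",c["image"])
    print(n,ray(c,(256,192)))
    for t,z in Z.items():
        r=place_of(n,t)[:2]; print(t,[(np.round(q["xy"],1).tolist(),round(q["p"],2),at_z(c,q["xy"],z).round(4).tolist()) for q in r])
c=capture("wrist"); cv2.imwrite("pics/wrist0.png",c["image"])
E
```

```text
pics
{'time_s': 0.0, 'joint_positions': [63.684, 30.278, 82.156, -0.0, 67.687, -10.227], 'qvel': [-0.028, 0.013, 0.106, 0.097, -0.052, 0.003], 'tau': [0.0, -44.005, -17.659, 0.063, 0.058, -0.0], 'position': [0.173, 0.6, 0.193], 'tcp_rot': [[0.277, 0.961, -0.001], [0.961, -0.277, -0.002], [-0.002, -0.0, -1.0]], 'force': [0.467, 0.806, 0.261], 'moment': [-0.007, 0.002, 0.016], 'opening': 1.003}
scene (array([1.10307918, 0.14802813, 0.80818553]), array([-0.56186291, -0.08983224, -0.82242573]))
valve_box [([207.5, 187.1], 0.71, [0.5582, -0.0575, 0.0])]
well []
left_stop [([278.3, 169.8], 0.66, [0.5223, 0.1059, 0.061]), ([265.7, 267.3], 0.42, [0.7661, 0.1166, 0.061])]
cover [([170.9, 174.4], 0.97, [0.5767, -0.134, 0.056]), ([298.7, 196.3], 0.22, [0.5833, 0.1606, 0.056])]
jar [([298.4, 195.5], 0.98, [0.5813, 0.1597, 0.056])]
bottle [([336.0, 220.8], 0.88, [0.5962, 0.2533, 0.0])]
cup [([92.9, 215.1], 0.56, [0.6829, -0.2968, 0.0])]
tape [([266.2, 266.8], 0.78, [0.7373, 0.1149, 0.0]), ([207.2, 188.0], 0.74, [0.5609, -0.0576, 0.0])]
mouse [([186.4, 275.0], 0.69, [0.7861, -0.0467, -0.0])]
tray 
[... 249 characters left out ...]
 0.0])]
well [([238.9, 141.2], 0.74, [0.7553, 0.1151, 0.006])]
left_stop [([240.8, 213.5], 0.72, [0.537, 0.1075, 0.061])]
cover [([331.5, 196.5], 0.9, [0.5821, -0.1445, 0.056]), ([191.2, 195.6], 0.69, [0.5884, 0.2455, 0.056])]
jar [([222.3, 198.2], 0.53, [0.5803, 0.159, 0.056])]
bottle [([189.7, 196.7], 0.78, [0.5914, 0.2603, 0.0])]
cup [([378.9, 162.0], 0.85, [0.6895, -0.2999, 0.0])]
tape [([392.1, 206.2], 0.69, [0.5577, -0.3318, 0.0]), ([241.7, 145.1], 0.66, [0.7449, 0.1071, 0.0])]
mouse [([293.5, 133.0], 0.84, [0.7805, -0.0484, 0.0]), ([295.2, 207.1], 0.74, [0.5578, -0.0486, 0.0])]
tray [([187.9, 244.1], 0.82, [0.4538, 0.2636, 0.0])]
wrench [([392.1, 208.3], 0.57, [0.5516, -0.3315, 0.0])]
```

```bash
python3 - <<'E'
import cv2
for n in("scene","top"):
    i=cv2.imread(f"pics/{n}0.png"); 
    cr=i[130:330,60:400] if n=="scene" else i[100:290,150:430]
    cv2.imwrite(f"pics/{n}0c.png",cv2.resize(cr,None,fx=2.35 if n=="scene" else 2.8,fy=2.35 if n=="scene" else 2.8,interpolation=cv2.INTER_CUBIC))
E
```

```text
(no output)
```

View pics/scene0c.png

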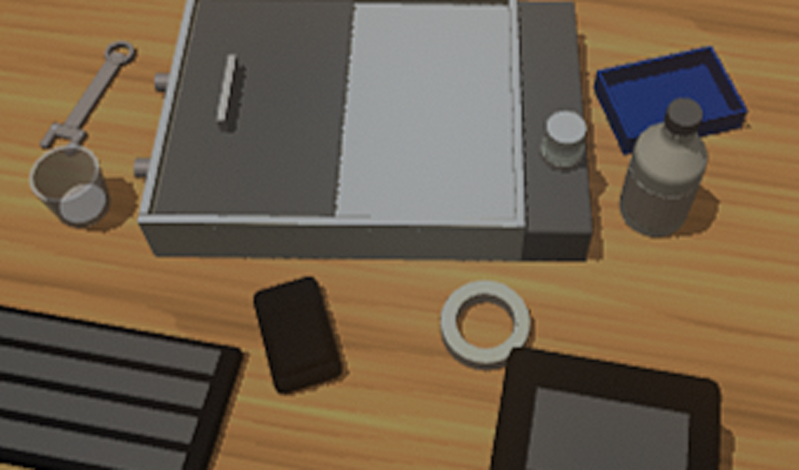

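View pics/top0c.png

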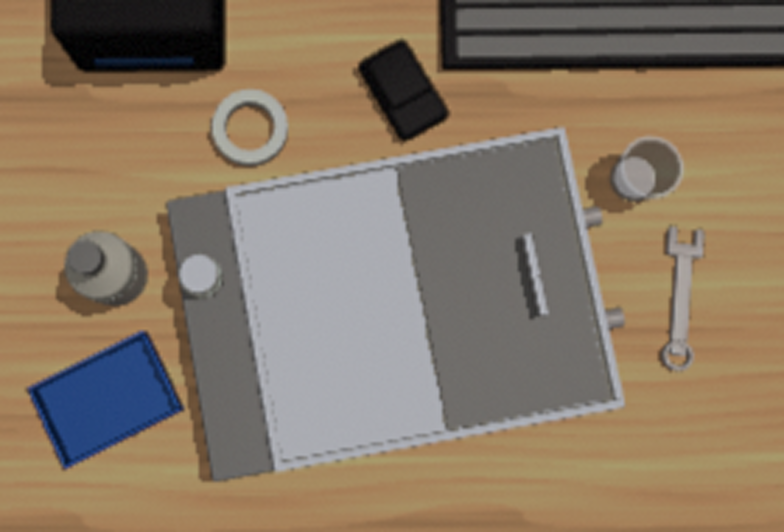

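The scene and top views agree. The box is turned about +0.2 rad, the cover sits near its right stop with the rib right of its middle, and the jar is on the left block. In the top crop the rim corners are at (563,128), (623,403), (275,470) and (228,187). I'll fit the box pose next.

```bash
python3 - <<'E'
from h import *
from scipy.optimize import least_squares
c=capture("top"); s=2.8
f=lambda u,v:(150+(u+.5)/s-.5,100+(v+.5)/s-.5)
pts=dict(rt=(563,128),rb=(623,403),lb=(275,470),lt=(228,187))
W={k:at_z(c,f(*v),.066) for k,v in pts.items()}
for k,v in W.items(): print(k,v.round(4))
print('bx',W['rt']-W['rb'],W['lt']-W['lb'],'by',W['lt']-W['rt'],W['lb']-W['rb'])
# rib top ends: crop (529,234),(546,314) top at z .082 ; cover left edge (398,168),(445,430) z .062
# fit: outer box bounds x +-141, rim y range right -172? left block end y 234
e=[("x",.141,W['rt']),("x",.141,W['lt']),("x",-.141,W['rb']),("x",-.141,W['lb'])]
blk=[at_z(c,f(169,201),.056),at_z(c,f(212,479),.056)]
def res(p):
    th=p[2];ex=np.array([np.cos(th),np.sin(th)]);ey=np.array([-ex[1],ex[0]]);o=p[:2]
    r=[ex@(w[:2]-o)-v for _,v,w in e]+[ey@(w[:2]-o)-.234 for w in blk]
    r+=[ey@(W[k][:2]-o)+.172 for k in('rt','rb')]
    return r
sol=least_squares(res,[.56,-.05,.2]);print(sol.x,np.round(sol.fun*1000,1))
th=sol.x[2];R=np.array([[np.cos(th),-np.sin(th)],[np.sin(th),np.cos(th)]]);o=sol.x[:2]
for n,u,z in[("rib1",(531,233),.082),("rib2",(548,315),.082),("covL1",(398,168),.062),("covL2",(445,430),.062),('stopL',(236,195),.066),('stopL2',(281,464),.066)]:
    w=at_z(c,f(*u),z);print(n,w.round(4),'box',(R.T@(w[:2]-o)).round(4))
for n,p in[("box0",(0,0)),("well",(0,-.082)),("stop",(0,.164)),("p+",(.052,-.055)),("p-",(-.055,-.055))]: print(n,(o+R@p).round(4))
E
```

```text
rt [ 0.7244 -0.2013  0.066 ]
rb [ 0.4518 -0.2482  0.066 ]
lb [0.3914 0.0887 0.066 ]
lt [0.6677 0.1337 0.066 ]
bx [0.27260531 0.04687688 0.        ] [0.27639496 0.04504057 0.        ] by [-0.05665507  0.33506914  0.        ] [-0.06044473  0.33690545  0.        ]
[ 0.55886798 -0.05702654  0.16918182] [-2.1 -1.6  3.3  0.4 -3.3 -0.2  1.9  1.6]
rib1 [ 0.6164 -0.1618  0.082 ] box [ 0.0391 -0.113 ]
rib2 [ 0.5366 -0.1752  0.082 ] box [-0.0419 -0.1128]
covL1 [ 0.6861 -0.0359  0.062 ] box [ 0.129  -0.0006]
covL2 [ 0.4275 -0.076   0.062 ] box [-0.1327  0.0035]
stopL [0.6596 0.1258 0.066 ] box [0.1301 0.1633]
stopL2 [0.397  0.0829 0.066 ] box [-0.136   0.1652]
box0 [ 0.5589 -0.057 ]
well [ 0.5727 -0.1379]
stop [0.5313 0.1046]
p+ [ 0.6194 -0.1025]
p- [ 0.5139 -0.1205]
```

Emit:
send_rows(
  motion=[
    [[0,0,-12],-0.112],
    [[0,0,-12],-0.112],
    [[0,0,-12],-0.112],
    [[0,0,-12],-0.112],
    [[0,0,0],0],
  ],
  gripper=1,
)

```text
time_s: 1.72
position: [0.1727, 0.5996, 0.2423]
tcp_rot: [[-0.187, 0.982, -0.002], [0.982, 0.187, -0.004], [-0.003, -0.002, -1.0]]
force: [0.2, 0.5, 0.4]
opening: 0.707
```

Emit:
send_rows(
  motion=[
    [[-35,11.3,0],0.019],
    [[-35,11.3,0],0],
    [[-35,11.3,0],0],
    [[-35,11.3,0],0],
    [[-35,11.3,0],0],
  ],
)

```text
time_s: 2.13
position: [0.2572, 0.4383, 0.2402]
tcp_rot: [[-0.163, 0.987, -0.0], [0.987, 0.163, 0.004], [0.004, 0.0, -1.0]]
force: [1.3, -0.6, -0.4]
opening: 0.328
```

Emit:
send_rows(
  motion=[
    [[-35,11.3,0],0],
    [[-35,11.3,0],0],
    [[-35,11.3,0],0],
    [[-35,11.3,0],0],
    [[-35,11.3,0],0],
  ],
)

```text
time_s: 2.55
position: [0.3415, 0.2658, 0.2375]
tcp_rot: [[-0.149, 0.989, -0.001], [0.989, 0.149, 0.003], [0.003, -0.0, -1.0]]
force: [0.5, 0.1, -0.2]
opening: 0.021
```

Emit:
send_rows(
  motion=[
    [[-35,11.3,0],0],
    [[-35,11.3,0],0],
    [[-35,11.3,0],0],
    [[-35,11.3,0],0],
    [[-35,11.3,0],0],
  ],
)

```text
time_s: 2.97
position: [0.4235, 0.0919, 0.2355]
tcp_rot: [[-0.133, 0.991, -0.001], [0.991, 0.133, 0.004], [0.004, -0.0, -1.0]]
force: [0.0, 0.6, 0.6]
opening: 0.007
```

Emit:
send_rows(
  motion=[
    [[-35,11.3,0],0],
    [[-35,11.3,0],0],
    [[-35,11.3,0],0],
    [[-35,11.3,0],0],
    [[-35,11.3,0],0],
  ],
)

```text
time_s: 3.38
position: [0.5025, -0.084, 0.2327]
tcp_rot: [[-0.114, 0.993, -0.002], [0.993, 0.114, 0.005], [0.006, -0.001, -1.0]]
force: [0.4, 0.2, 0.3]
opening: 0.006
```

Emit:
send_rows(
  motion=[
    [[-25,13,15],-0.056],
    [[-26,12,20],0],
    [[-26,12,20],0],
    [[-26,12,20],0],
    [[-25,12,20],0],
  ],
)

```text
time_s: 3.8
position: [0.5887, -0.2129, 0.1368]
tcp_rot: [[-0.15, 0.989, 0.009], [0.989, 0.15, -0.0], [-0.002, 0.009, -1.0]]
force: [0.2, 0.4, 0.1]
opening: 0.004
```

```bash
cat >> h.py <<'E'
O=np.array([.5589,-.0570]); TH=.1692
RB=np.array([[np.cos(TH),-np.sin(TH)],[np.sin(TH),np.cos(TH)]])
def tb():
    s=bot.read_state(); p=np.array(s["position"]); R=np.array(s["tcp_rot"])
    b=RB.T@(p[:2]-O); a=np.arctan2(R[1,0],R[0,0])
    print('t',round(s["time_s"],2),'tcp box mm',(b*1000).round(1),'z',round(p[2]*1000,1),'yaw err(turn needed)',round(a-(TH+np.pi/2),3),'F box',(RB.T@np.array(s["force"])[:2]).round(1),round(s["force"][2],1))
E
python3 - <<'E'
from h import *
tb()
for n in("scene","top"):
    c=capture(n); i=c["image"]
    cr=i[130:330,60:400] if n=="scene" else i[100:290,150:430]
    k=2.35 if n=="scene" else 2.8
    cv2.imwrite(f"pics/{n}1c.png",cv2.resize(cr,None,fx=k,fy=k,interpolation=cv2.INTER_CUBIC))
E
```

```text
t 3.8 tcp box mm [   3.1 -158.7] z 136.8 yaw err(turn needed) -0.019 F box [0.3 0.4] 0.1
```

View pics/scene1c.png

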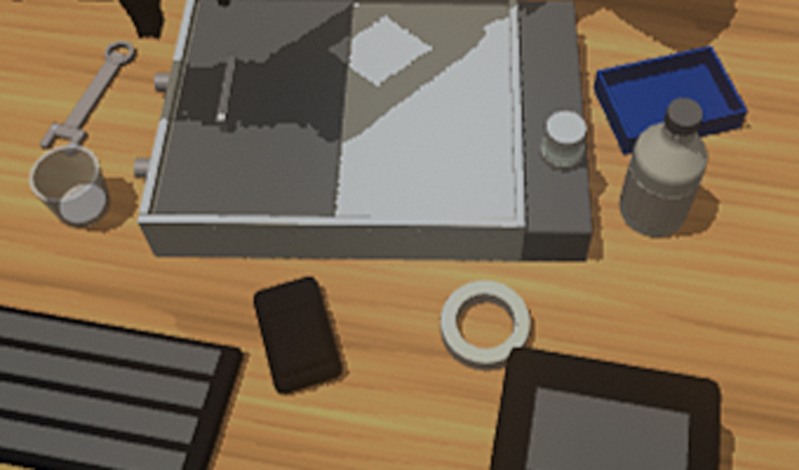

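The tool is above and right of the rib, and nothing has been disturbed. Next I descend to the right of the rib.

Emit:
send_rows(
  motion=[
    [[5,-2,12],-0.019],
    [[5,-2,16],0],
    [[2,0,16],0],
    [[0,0,16],0],
    [[0,0,3],0],
  ],
)

```text
time_s: 4.32
position: [0.5814, -0.2022, 0.0668]
tcp_rot: [[-0.152, 0.988, 0.004], [0.988, 0.152, 0.003], [0.002, 0.005, -1.0]]
force: [-0.7, -0.5, 1.0]
opening: 0.007
```

```bash
python3 - <<'E'
from h import *
tb()
for n in("scene","top"):
    c=capture(n); i=c["image"]
    cr=i[110:250,60:300] if n=="scene" else i[100:290,150:430]
    k=3.3 if n=="scene" else 2.8
    cv2.imwrite(f"pics/{n}2c.png",cv2.resize(cr,None,fx=k,fy=k,interpolation=cv2.INTER_CUBIC))
E
```

```text
t 4.32 tcp box mm [  -2.2 -147. ] z 66.8 yaw err(turn needed) -0.017 F box [-0.8 -0.4] 1.0
```

View pics/scene2c.png

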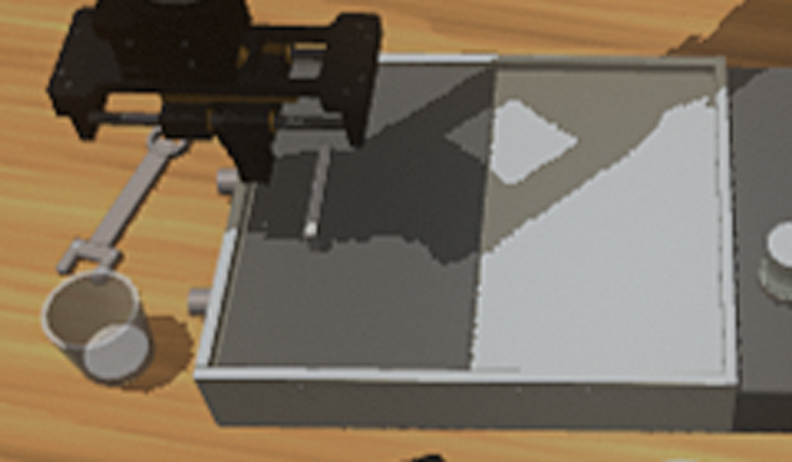

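Emit:
send_rows(
  motion=[
    [[4,1,-3],-0.017],
    [[6,1,0],0],
    [[6,0,0],0],
    [[6,0,0],0],
    [[6,0,0],0],
  ],
)

```text
time_s: 4.83
position: [0.583, -0.1744, 0.0772]
tcp_rot: [[-0.169, 0.986, 0.015], [0.986, 0.169, -0.003], [-0.005, 0.015, -1.0]]
force: [0.5, 0.1, -0.0]
opening: 0.007
```

```bash
cat >> h.py <<'E'
def shot(n,name,box,k):
    c=capture(n); x0,y0,x1,y1=box
    cv2.imwrite(f"pics/{name}.png",cv2.resize(c["image"][y0:y1,x0:x1],None,fx=k,fy=k,interpolation=cv2.INTER_CUBIC)); return c
E
python3 - <<'E'
from h import *
tb(); shot("scene","s3",(60,110,300,250),3.3)
E
```

```text
t 4.83 tcp box mm [   4.  -119.8] z 77.2 yaw err(turn needed) 0.0 F box [0.5 0. ] -0.0
```

View pics/s3.png

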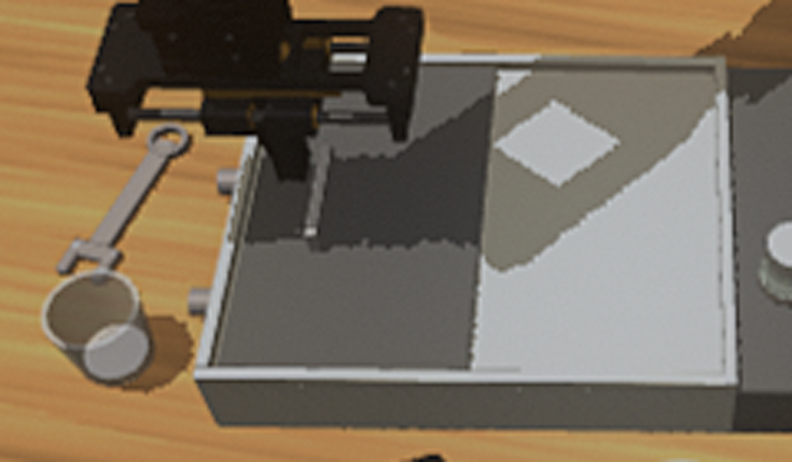

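Emit:
send_rows(
  motion=[
    [[0,-3,5],0],
    [[0,-1,2],0],
    [[0,0,0],0],
    [[0,0,0],0],
    [[0,0,0],0],
  ],
)

```text
time_s: 5.3
position: [0.578, -0.1726, 0.0698]
tcp_rot: [[-0.171, 0.985, 0.014], [0.985, 0.171, -0.002], [-0.004, 0.014, -1.0]]
force: [1.1, 0.3, 0.7]
opening: 0.006
```

```bash
python3 -c "
from h import *
tb()"
```

```text
t 5.3 tcp box mm [  -0.6 -117.2] z 69.8 yaw err(turn needed) 0.002 F box [1.1 0.1] 0.7
```

Good height, at the rib's middle. Now I push left.

Emit:
send_rows(
  motion=[
    [[5,0,0],0],
    [[8,0,0],0],
    [[10,0,0],0],
    [[10,0,0],0],
    [[10,0,0],0],
  ],
)

```text
time_s: 5.72
position: [0.5708, -0.1294, 0.0693]
tcp_rot: [[-0.167, 0.986, 0.016], [0.986, 0.167, -0.003], [-0.005, 0.015, -1.0]]
force: [0.7, 0.4, 1.5]
opening: 0.005
```

```bash
python3 - <<'E'
from h import *
tb(); shot("scene","s4",(60,110,300,250),3.3)
E
```

```text
t 5.72 tcp box mm [ -0.5 -73.4] z 69.3 yaw err(turn needed) -0.002 F box [0.7 0.3] 1.5
```

View pics/s4.png

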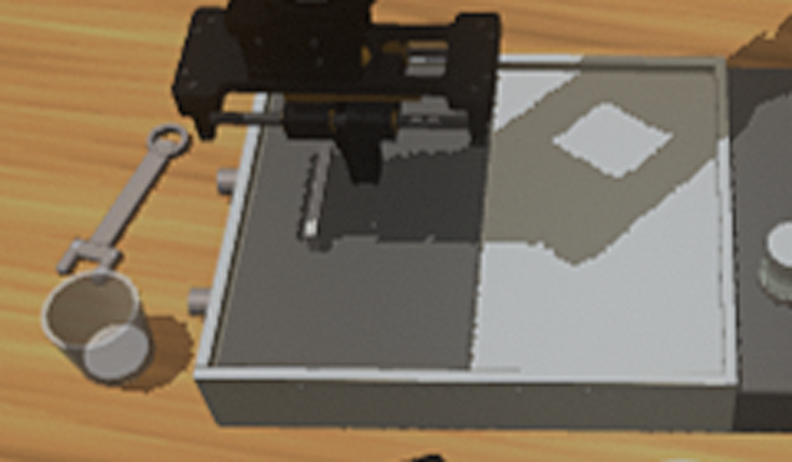

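```bash
python3 - <<'E'
from h import *
c=shot("scene","s5",(60,110,300,250),3.3)
s=bot.read_state()
k=3.3
def bw(x,y,z): return np.r_[O+RB@[x,y],z]
f=lambda P:((proj(c,P)-[60,110])*k).round(0).tolist()
print('tcp',f(s["position"]))
print('rib -109: ',f([bw(-.04,-.113,.082),bw(.04,-.113,.082),bw(.04,-.113,.062),bw(-.04,-.113,.062)]))
for y in(-.113,-.1): print(y,f([bw(-.0,y,.082),bw(0,y,.062)]))
i=cv2.imread("pics/s5.png")
for q in f([s["position"]]): cv2.circle(i,(int(q[0]),int(q[1])),4,(0,0,255),1)
for q in f([bw(-.04,-.113,.082),bw(.04,-.113,.082),bw(.04,-.113,.062),bw(-.04,-.113,.062)]): cv2.circle(i,(int(q[0]),int(q[1])),4,(0,255,0),1)
cv2.imwrite("pics/s5b.png",i)
c=shot("top","t5",(250,130,400,280),4); 
c=shot("wrist","w5",(0,0,512,384),1.5)
E
```

```text
tcp [[374.0, 195.0]]
rib -109:  [[319.0, 138.0], [302.0, 231.0], [308.0, 248.0], [324.0, 157.0]]
-0.113 [[310.0, 183.0], [316.0, 201.0]]
-0.1 [[330.0, 184.0], [335.0, 202.0]]
```

View pics/s5b.png

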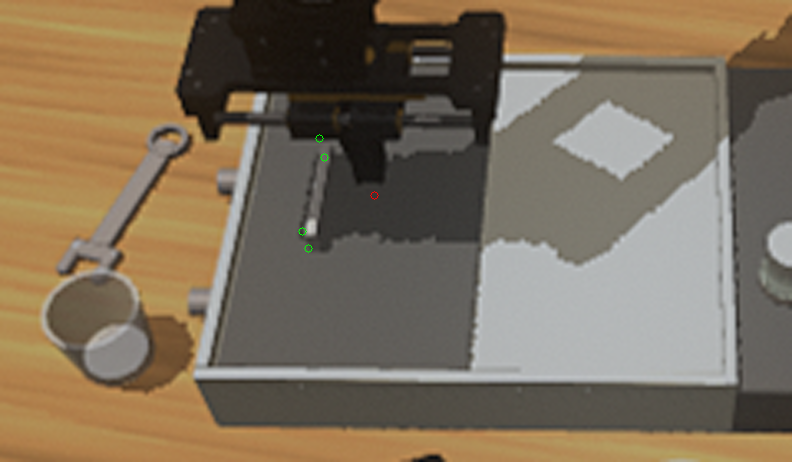

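View pics/w5.png

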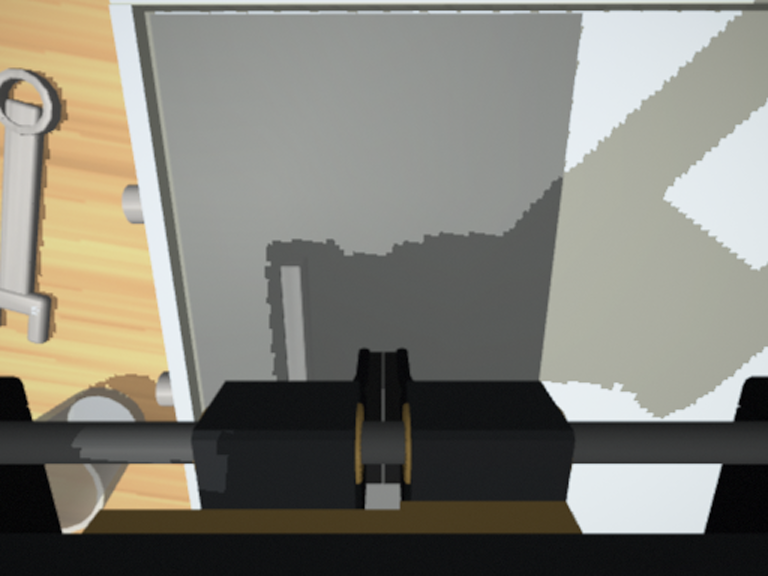

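```bash
python3 - <<'E'
from h import *
c=shot("scene","s6",(130,125,210,190),9)
s=bot.read_state();print(s["position"],s["time_s"])
R=np.array(s["tcp_rot"]);p=np.array(s["position"])
i=cv2.imread("pics/s6.png")
i=cv2.convertScaleAbs(i,alpha=2,beta=10)
for dz in(0,-.02,-.04):
    q=(proj(c,p+R@[0,0,dz])[0]-[130,125])*9; cv2.circle(i,(int(q[0]),int(q[1])),4,(0,0,255),1)
cv2.imwrite("pics/s6b.png",i)
w=capture("wrist"); j=cv2.convertScaleAbs(w["image"],alpha=2,beta=10)
for dz in(0,-.02,-.04):
    q=proj(w,p+R@[0,0,dz])[0]; print(q,dz); cv2.circle(j,(int(q[0]),int(q[1])),2,(0,0,255),1)
cv2.imwrite("pics/w6b.png",cv2.resize(j[200:384,130:390],None,fx=3,fy=3))
E
```

```text
[ 0.57152209 -0.13057359  0.06948962] 5.9667
[256.9134477  230.69979232] 0
[257.07655194 244.33203616] -0.02
[257.27633968 261.03028472] -0.04
```

View pics/s6b.png

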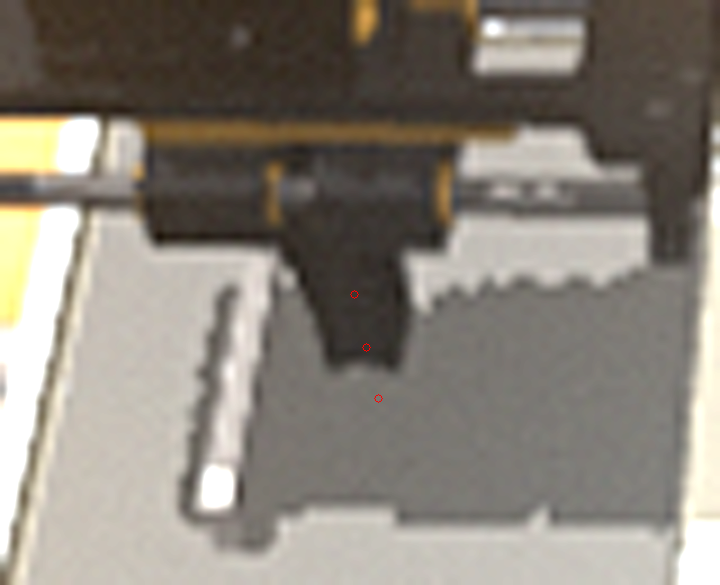

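View pics/w6b.png

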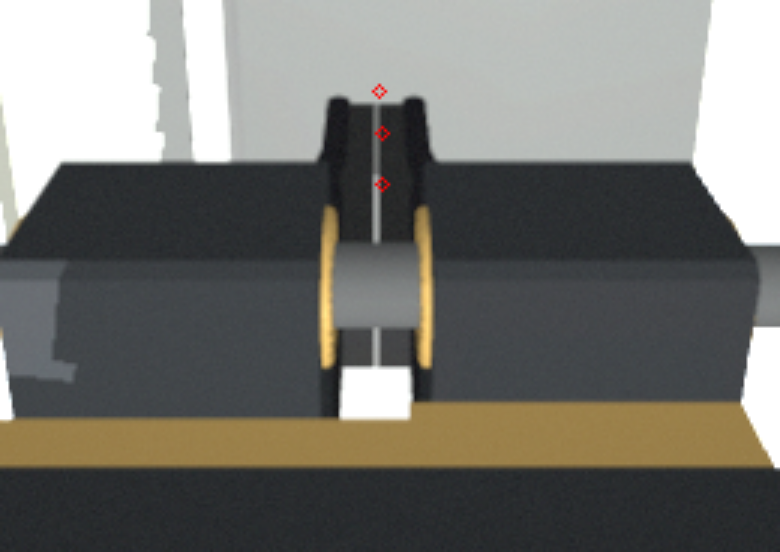

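The fingers passed over the rib without touching it. In the picture the tips sit about 15–25 mm higher than the TCP reading says. I'll calibrate the height by a gentle probe of the plate (top at 62 mm) here.

Emit:
send_rows(
  motion=[
    [[0,0,2.5],0],
    [[0,0,2.5],0],
    [[0,0,2.5],0],
    [[0,0,0],0],
    [[0,0,0],0],
  ],
)

```text
time_s: 6.43
position: [0.5725, -0.133, 0.0611]
tcp_rot: [[-0.165, 0.986, 0.018], [0.986, 0.165, -0.004], [-0.007, 0.017, -1.0]]
force: [0.7, 0.5, 0.3]
opening: 0.007
```

Emit:
send_rows(
  motion=[
    [[0,0,2.5],0],
    [[0,0,2.5],0],
    [[0,0,2.5],0],
    [[0,0,0],0],
    [[0,0,0],0],
  ],
)

```text
time_s: 6.85
position: [0.5724, -0.1334, 0.0524]
tcp_rot: [[-0.164, 0.986, 0.017], [0.986, 0.164, -0.004], [-0.007, 0.016, -1.0]]
force: [-0.0, -0.7, -0.9]
opening: 0.007
```

```bash
python3 - <<'E'
from h import *
tb();c=shot("scene","s7",(120,110,250,210),6)
E
```

```text
t 6.85 tcp box mm [  0.5 -77.6] z 52.4 yaw err(turn needed) -0.004 F box [-0.1 -0.7] -0.9
```

View pics/s7.png

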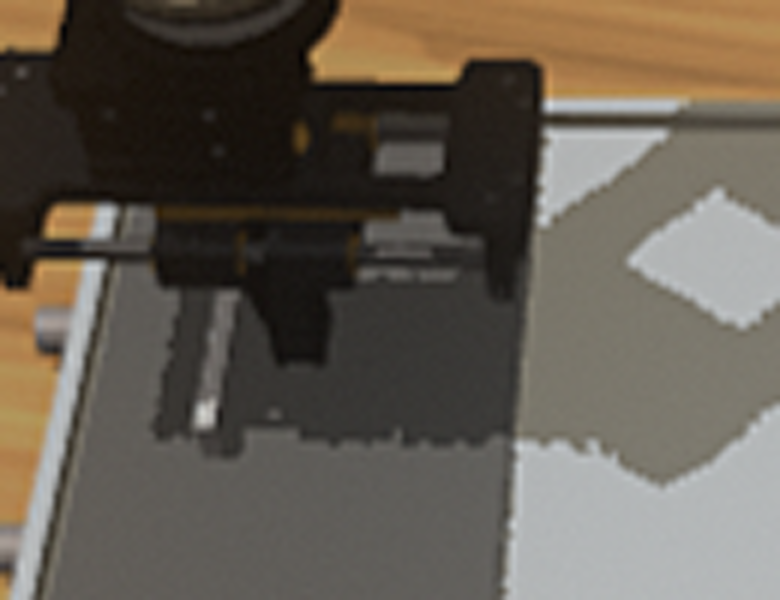

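Emit:
send_rows(
  motion=[
    [[0,0,2],0],
    [[0,0,2],0],
    [[0,0,2],0],
    [[0,0,0],0],
    [[0,0,0],0],
  ],
)

```text
time_s: 7.32
position: [0.5727, -0.1333, 0.046]
tcp_rot: [[-0.164, 0.986, 0.018], [0.986, 0.165, -0.004], [-0.007, 0.017, -1.0]]
force: [0.6, 0.8, 0.3]
opening: 0.003
```

Emit:
send_rows(
  motion=[
    [[0,0,2],0],
    [[0,0,2],0],
    [[0,0,0],0],
    [[0,0,0],0],
    [[0,0,0],0],
  ],
)

```text
time_s: 7.73
position: [0.5727, -0.1333, 0.0416]
tcp_rot: [[-0.164, 0.986, 0.018], [0.986, 0.165, -0.004], [-0.007, 0.017, -1.0]]
force: [-0.1, -1.6, 0.3]
opening: 0.004
```

```bash
python3 - <<'E'
from h import *
tb();c=shot("scene","s8",(120,110,250,210),6)
s=bot.read_state()
for z in(.03,.042,.056,.062,.07): print(z,((proj(c,[*s["position"][:2],z])-[120,110])*6).round())
c=shot("wrist","w8",(0,0,512,384),1.5)
E
```

```text
t 7.73 tcp box mm [  0.8 -77.6] z 41.6 yaw err(turn needed) -0.004 F box [-0.3 -1.6] 0.3
0.03 [[320. 419.]]
0.042 [[316. 401.]]
0.056 [[310. 379.]]
0.062 [[307. 369.]]
0.07 [[304. 356.]]
```

View pics/s8.png

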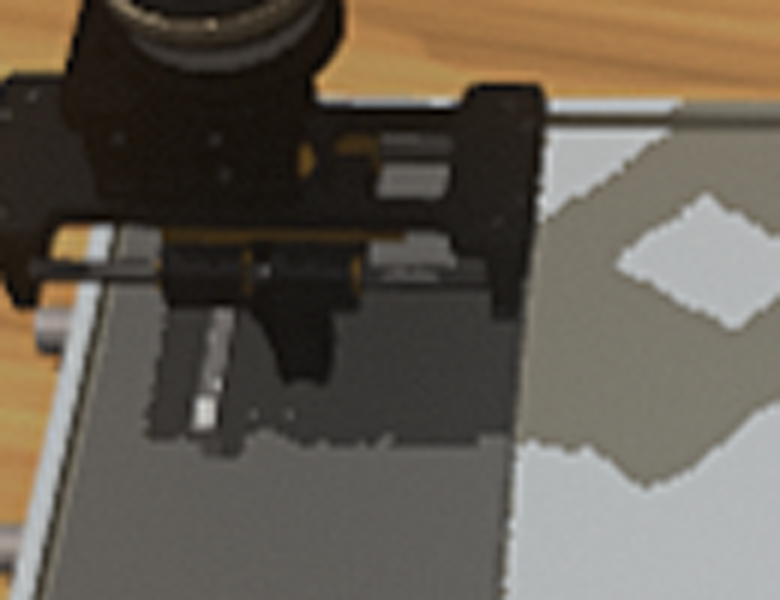

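View pics/w8.png

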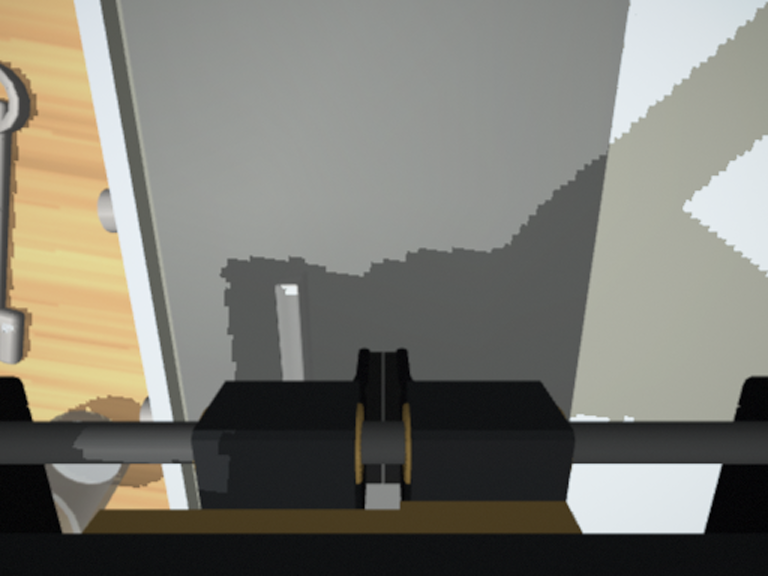

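Emit:
send_rows(
  motion=[
    [[0,0,2],0],
    [[0,0,1.5],0],
    [[0,0,0],0],
    [[0,0,0],0],
    [[0,0,0],0],
  ],
)

```text
time_s: 8.25
position: [0.573, -0.1334, 0.0379]
tcp_rot: [[-0.164, 0.986, 0.018], [0.986, 0.165, -0.005], [-0.007, 0.017, -1.0]]
force: [-0.5, 0.1, -0.6]
opening: 0.005
```

Emit:
send_rows(
  motion=[
    [[0,0,1.5],0],
    [[0,0,1.5],0],
    [[0,0,0],0],
    [[0,0,0],0],
    [[0,0,0],0],
  ],
)

```text
time_s: 8.67
position: [0.5731, -0.1334, 0.0346]
tcp_rot: [[-0.164, 0.986, 0.018], [0.986, 0.165, -0.004], [-0.007, 0.017, -1.0]]
force: [0.6, 0.2, 0.2]
opening: 0.009
```

```bash
python3 - <<'E'
from h import *
tb();c=shot("scene","s9",(120,110,220,190),7.8)
i=cv2.imread("pics/s9.png"); cv2.imwrite("pics/s9.png",cv2.convertScaleAbs(i,alpha=2.2,beta=15))
E
```

```text
t 8.67 tcp box mm [  1.1 -77.7] z 34.6 yaw err(turn needed) -0.004 F box [0.6 0.1] 0.2
```

View pics/s9.png

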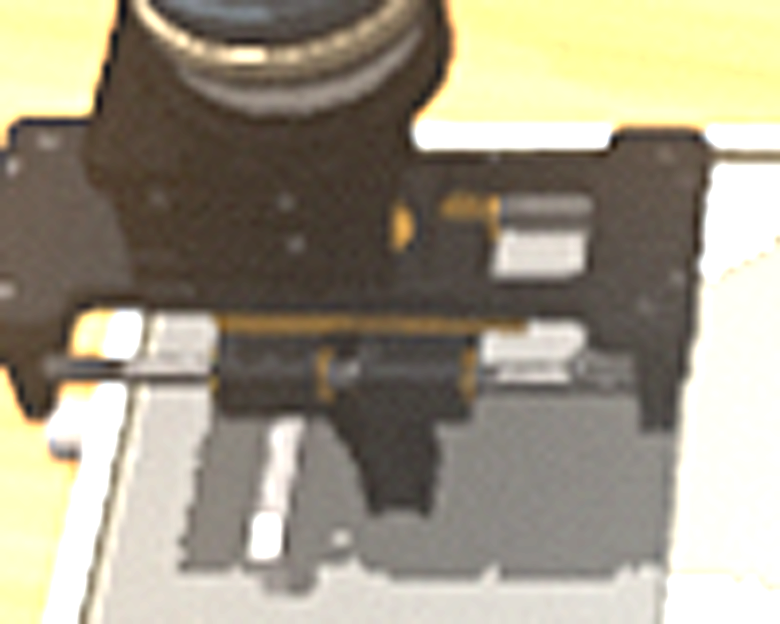

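Emit:
send_rows(
  motion=[
    [[0,0,1.5],0],
    [[0,0,0],0],
    [[0,0,1.5],0],
    [[0,0,0],0],
    [[0,0,0],0],
  ],
)

```text
time_s: 9.13
position: [0.5742, -0.1339, 0.0345]
tcp_rot: [[-0.165, 0.986, 0.021], [0.986, 0.165, -0.006], [-0.009, 0.019, -1.0]]
force: [1.3, 0.8, 0.8]
opening: 0.006
```

```bash
python3 - <<'E'
from h import *
s=bot.read_state(); print({k:np.round(v,4).tolist() for k,v in s.items()})
tb();c=shot("scene","s10",(120,110,220,190),7.8)
c=shot("top","t10",(230,120,400,270),4.5)
E
```

```text
{'time_s': 9.1333, 'joint_positions': [-24.0789, 39.7425, 95.3355, 0.2628, 43.7048, -123.7495], 'qvel': [-0.0226, -0.2166, 0.0792, 0.0133, 0.0372, 0.0332], 'tau': [0.022, -44.4978, -10.928, -0.0437, -0.0097, -0.0011], 'position': [0.5742, -0.1339, 0.0345], 'tcp_rot': [[-0.1647, 0.9861, 0.0207], [0.9863, 0.1648, -0.0058], [-0.0091, 0.0195, -0.9998]], 'force': [1.2586, 0.8145, 0.7592], 'moment': [0.0157, 0.0844, 0.026], 'opening': 0.0063}
t 9.13 tcp box mm [  2.1 -78.3] z 34.5 yaw err(turn needed) -0.004 F box [1.4 0.6] 0.8
```

View pics/s10.png

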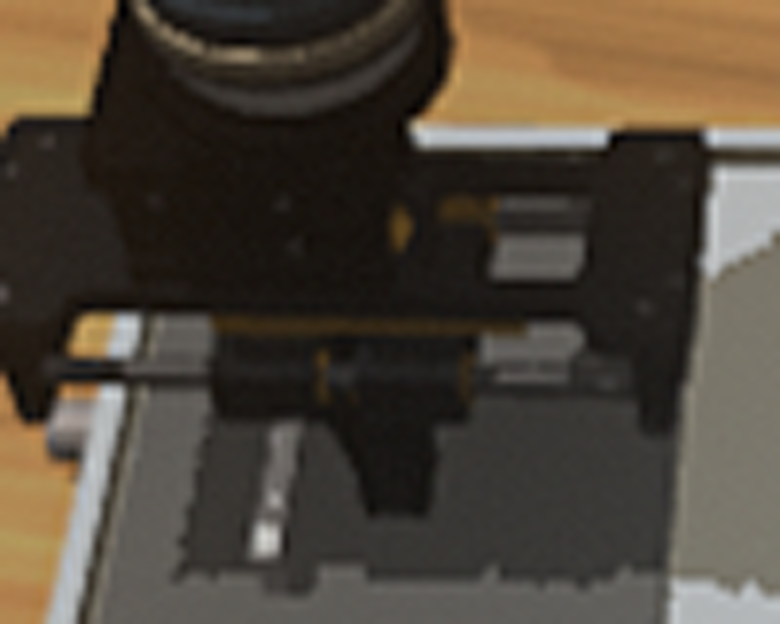

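View pics/t10.png

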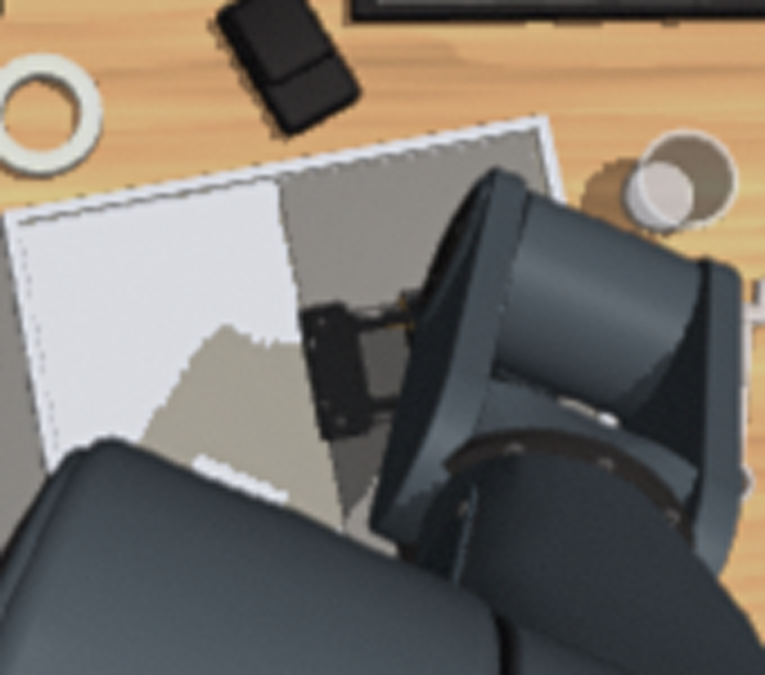

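Downward motion stopped at a reading of 34.6 mm, and the picture shows the tips on the plate (62 mm). So the z reading is about 27 mm low here, and I'll work with that offset and pictures. I go back over the rib and down on its right.

Emit:
send_rows(
  motion=[
    [[0,0,-8],0],
    [[0,0,-12],0],
    [[0,-2,-12],0],
    [[-10,0,-8],0],
    [[-18,0,0],0],
  ],
)

```text
time_s: 9.65
position: [0.5734, -0.1583, 0.0775]
tcp_rot: [[-0.168, 0.986, 0.015], [0.986, 0.168, -0.002], [-0.005, 0.015, -1.0]]
force: [0.3, -0.5, -0.7]
opening: 0.006
```

```bash
python3 - <<'E'
from h import *
tb()
E
```

```text
t 9.65 tcp box mm [  -2.7 -102.3] z 77.5 yaw err(turn needed) -0.0 F box [ 0.2 -0.5] -0.7
```

Emit:
send_rows(
  motion=[
    [[-18,2,0],0],
    [[-15,0,0],0],
    [[-5,0,0],0],
    [[0,0,0],0],
    [[0,0,0],0],
  ],
)

```text
time_s: 10.07
position: [0.5842, -0.201, 0.0843]
tcp_rot: [[-0.166, 0.986, 0.023], [0.986, 0.166, -0.007], [-0.011, 0.021, -1.0]]
force: [0.0, -0.5, -0.3]
opening: 0.005
```

```bash
python3 - <<'E'
from h import *
tb();c=shot("scene","s11",(80,110,220,210),5.5)
E
```

```text
t 10.07 tcp box mm [   0.7 -146.2] z 84.3 yaw err(turn needed) -0.003 F box [-0.1 -0.5] -0.3
```

View pics/s11.png

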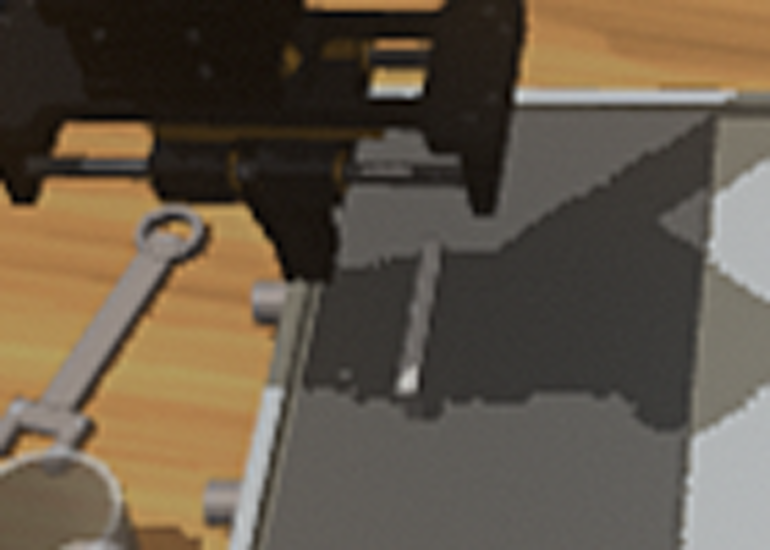

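Emit:
send_rows(
  motion=[
    [[6,0,10],0],
    [[2,0,12],0],
    [[0,0,10],0],
    [[0,0,5],0],
    [[0,0,0],0],
  ],
)

```text
time_s: 10.53
position: [0.5812, -0.1874, 0.0432]
tcp_rot: [[-0.169, 0.985, 0.019], [0.986, 0.169, -0.004], [-0.007, 0.018, -1.0]]
force: [-0.1, -0.1, 0.3]
opening: 0.003
```

```bash
python3 - <<'E'
from h import *
tb();c=shot("scene","s12",(80,110,220,210),5.5)
E
```

```text
t 10.53 tcp box mm [   0.  -132.3] z 43.2 yaw err(turn needed) 0.001 F box [-0.1 -0.1] 0.3
```

View pics/s12.png

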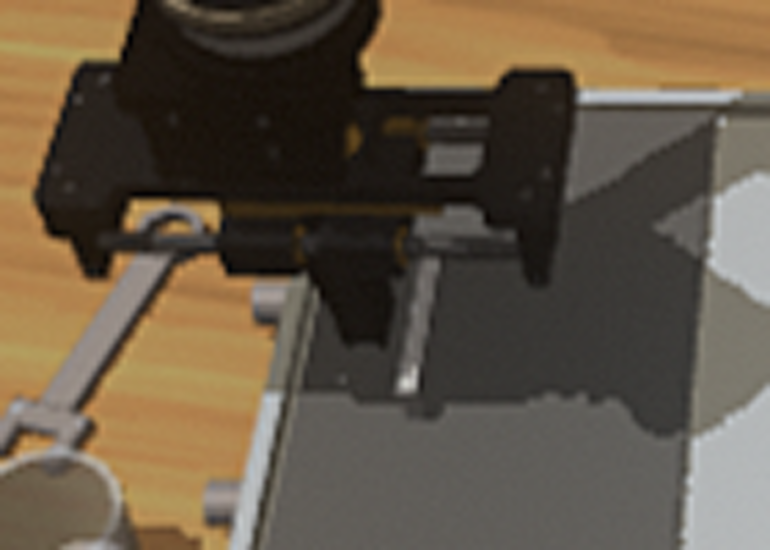

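The tip at (368,345) is just right of the rib at about its middle, around 8 mm above the plate. I push.

Emit:
send_rows(
  motion=[
    [[5,0,0],0],
    [[6,0,0],0],
    [[7,0,0],0],
    [[7,0,0],0],
    [[7,0,0],0],
  ],
)

```text
time_s: 11.0
position: [0.5773, -0.156, 0.0439]
tcp_rot: [[-0.168, 0.985, 0.023], [0.986, 0.169, -0.008], [-0.011, 0.021, -1.0]]
force: [-0.3, -1.5, -1.2]
opening: 0.01
```

```bash
python3 - <<'E'
from h import *
tb();c=shot("scene","s13",(80,110,250,235),4.6)
E
```

```text
t 11.0 tcp box mm [   1.4 -100.7] z 43.9 yaw err(turn needed) 0.0 F box [-0.5 -1.5] -1.2
```

View pics/s13.png

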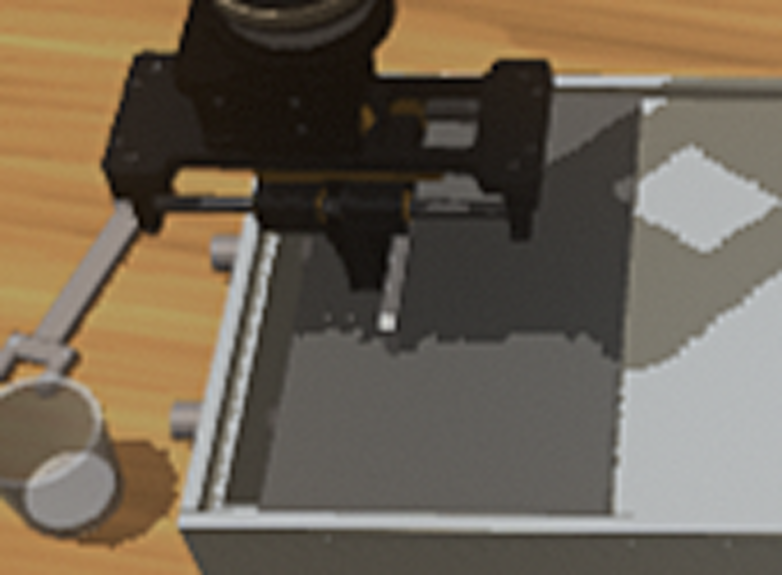

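The cover is sliding. The right edge of the well is opening at crop (270,300). I carry on.

Emit:
send_rows(
  motion=[
    [[9,-1,0],0],
    [[10,0,0],0],
    [[10,0,0],0],
    [[10,0,0],0],
    [[10,0,0],0],
  ],
)

```text
time_s: 11.47
position: [0.5679, -0.1034, 0.0445]
tcp_rot: [[-0.168, 0.985, 0.025], [0.986, 0.169, -0.009], [-0.013, 0.023, -1.0]]
force: [0.6, -2.8, -0.3]
opening: 0.006
```

```bash
python3 - <<'E'
from h import *
tb()
E
```

```text
t 11.47 tcp box mm [  1.  -47.2] z 44.5 yaw err(turn needed) -0.0 F box [ 0.1 -2.9] -0.3
```

Emit:
send_rows(
  motion=[
    [[10,-1,0],0],
    [[10,0,0],0],
    [[10,0,0],0],
    [[10,0,0],0],
    [[8,0,0],0],
  ],
)

```text
time_s: 11.88
position: [0.5581, -0.0505, 0.0445]
tcp_rot: [[-0.17, 0.985, 0.026], [0.985, 0.17, -0.01], [-0.014, 0.024, -1.0]]
force: [0.4, -2.1, 0.4]
opening: 0.003
```

```bash
python3 - <<'E'
from h import *
tb();c=shot("scene","s14",(100,110,330,250),3.4)
E
```

```text
t 11.88 tcp box mm [0.3 6.5] z 44.5 yaw err(turn needed) 0.001 F box [ 0.  -2.2] 0.4
```

View pics/s14.png

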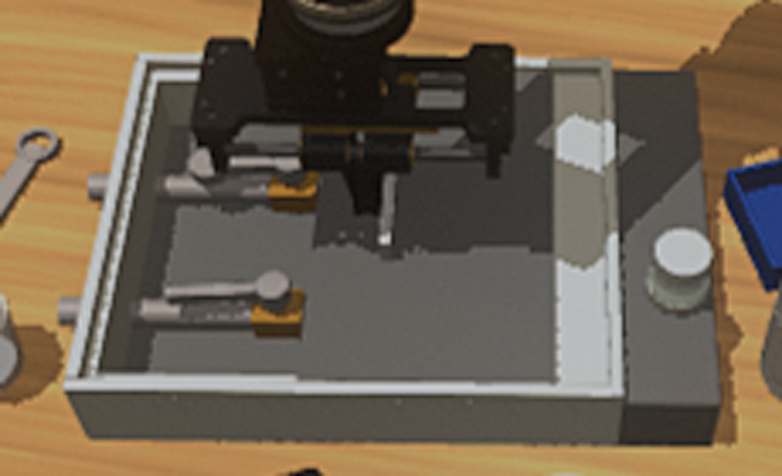

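Both levers show: the disc lever is the nearer one to the robot (disc at crop (205,160)), and the plain one is at the far side. The cover has about 30 mm to go.

Emit:
send_rows(
  motion=[
    [[7,0,0],0],
    [[6,0,0],0],
    [[5,0,0],0],
    [[3,0,0],0],
    [[2,0,0],0],
  ],
)

```text
time_s: 12.35
position: [0.5533, -0.0241, 0.0442]
tcp_rot: [[-0.171, 0.985, 0.026], [0.985, 0.172, -0.009], [-0.014, 0.024, -1.0]]
force: [0.1, -3.3, 1.0]
opening: 0.002
```

```bash
python3 - <<'E'
from h import *
tb();c=shot("scene","s15",(200,120,330,240),5)
E
```

```text
t 12.35 tcp box mm [ 0.  33.4] z 44.2 yaw err(turn needed) 0.003 F box [-0.5 -3.2] 1.0
```

View pics/s15.png

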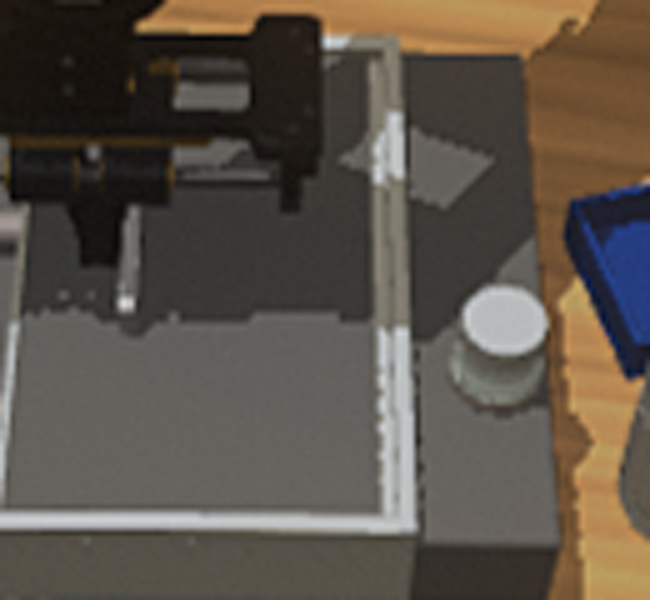

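Only a 2–4 mm sliver is left. A last gentle nudge.

Emit:
send_rows(
  motion=[
    [[3,0,0],0],
    [[2,0,0],0],
    [[1.5,0,0],0],
    [[0,0,0],0],
    [[0,0,0],0],
  ],
)

```text
time_s: 12.82
position: [0.5524, -0.0175, 0.0442]
tcp_rot: [[-0.17, 0.985, 0.026], [0.985, 0.17, -0.009], [-0.013, 0.024, -1.0]]
force: [0.4, -2.4, 1.5]
opening: 0.006
```

```bash
python3 - <<'E'
from h import *
tb();c=shot("scene","s16",(200,120,330,240),5)
E
```

```text
t 12.82 tcp box mm [ 0.3 40. ] z 44.2 yaw err(turn needed) 0.002 F box [ 0.  -2.4] 1.5
```

View pics/s16.png

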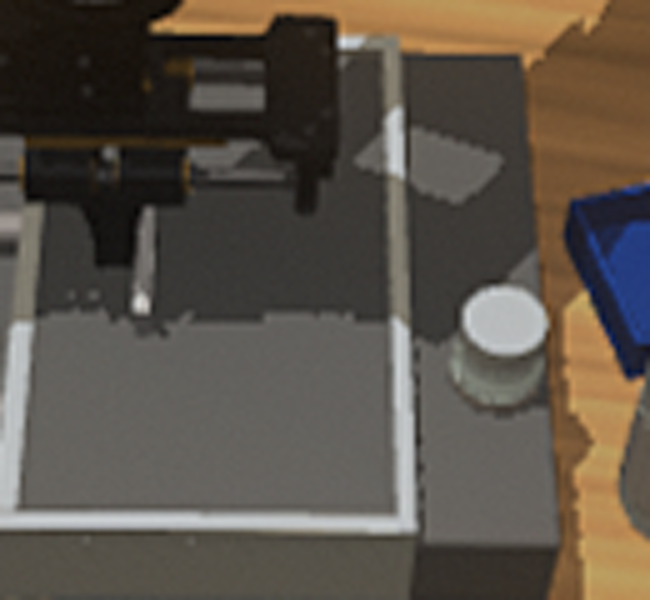

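The cover is against the left stop. I back off to the right, then up, and look at the levers.

Emit:
send_rows(
  motion=[
    [[-6,0,0],0],
    [[-8,0,-5],0],
    [[-5,0,-15],0],
    [[0,0,-18],0],
    [[0,0,-10],0],
  ],
)

```text
time_s: 13.28
position: [0.55, -0.0359, 0.0909]
tcp_rot: [[-0.169, 0.986, 0.014], [0.986, 0.169, -0.003], [-0.005, 0.013, -1.0]]
force: [-0.1, -0.0, 0.1]
opening: 0.006
```

```bash
python3 - <<'E'
from h import *
tb();c=shot("scene","s17",(80,120,330,250),3.1)
for n in("disc_tip","disc_pivot","plain_tip","plain_pivot"):
    r=place_of("scene",n)[:2]
    for q in r:
        w=at_z(c,q["xy"],.044); print(n,np.round(q["xy"],1),round(q["p"],2),(1000*(RB.T@(w[:2]-O))).round(1))
E
```

```text
t 13.28 tcp box mm [-5.2 22.3] z 90.9 yaw err(turn needed) 0.0 F box [-0.1 -0. ] 0.1
disc_tip [156.5 159.6] 0.84 [ -48.  -121.5]
disc_tip [144.7 200.2] 0.45 [  68.1 -131.2]
disc_pivot [180.8 157.3] 0.97 [-56.  -64.5]
plain_tip [143.8 196.1] 0.57 [  57.2 -135. ]
plain_tip [185.7 272.8] 0.45 [239.8 -22.4]
plain_pivot [179.1 191.8] 0.69 [ 44.3 -57.4]
```

View pics/s17.png

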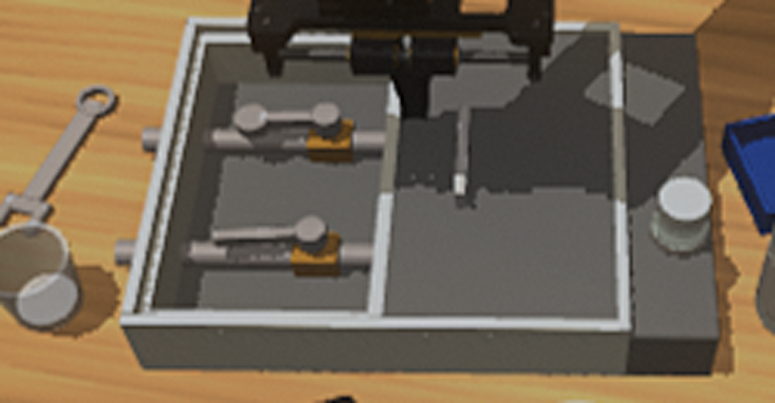

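```bash
python3 - <<'E'
from h import *
c=capture("scene"); 
b=[]
for uv in((327,116),(250,117),(313,229),(215,237)):
    w=at_z(c,(80+uv[0]/3.1-.3,120+uv[1]/3.1-.3),.050); q=RB.T@(w[:2]-O)*1000; b.append(q); print(q.round(1))
d=b[1]-b[0]; print('disc',np.hypot(*d),np.arctan2(d[0],-d[1])); d=b[3]-b[2]; print('plain',np.hypot(*d),np.arctan2(d[0],-d[1]))
c=shot("top","t17",(230,120,400,270),4.5)
E
```

```text
[-51.8 -52.8]
[ -49.9 -111.6]
[ 53.2 -52. ]
[  61.2 -121.4]
disc 58.77335077096906 0.03265027960948431
plain 69.81391267457545 0.11469136582545474
```

View pics/t17.png

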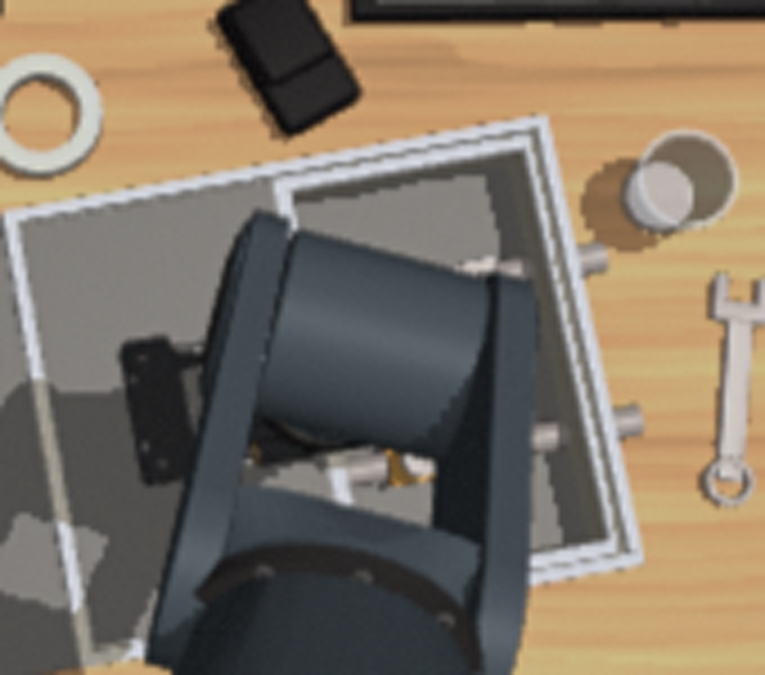

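The fit gives the disc lever at x −52, y −53 with angle about 0.03, and the plain lever at 0.11. I now move over the spot on the robot's side of the disc lever bar, about box (−83, −88).

Emit:
send_rows(
  motion=[
    [[-22,-16,0],0],
    [[-24,-17,0],0],
    [[-24,-17,0],0],
    [[-20,-15,0],0],
    [[-12,-8,0],0],
  ],
)

```text
time_s: 14.05
position: [0.4927, -0.147, 0.0847]
tcp_rot: [[-0.179, 0.984, 0.007], [0.984, 0.179, 0.001], [-0.0, 0.007, -1.0]]
force: [-0.1, 0.3, -0.2]
opening: 0.01
```

```bash
python3 - <<'E'
from h import *
tb()
E
```

```text
t 14.05 tcp box mm [-80.4 -77.6] z 84.7 yaw err(turn needed) 0.011 F box [-0.   0.3] -0.2
```

Emit:
send_rows(
  motion=[
    [[-6,-2,6],0.011],
    [[-4,-1,10],0],
    [[0,0,12],0],
    [[0,0,8],0],
    [[0,0,0],0],
  ],
)

```text
time_s: 14.47
position: [0.4904, -0.1594, 0.0433]
tcp_rot: [[-0.162, 0.987, 0.005], [0.987, 0.162, 0.003], [0.002, 0.005, -1.0]]
force: [0.5, 0.5, -0.7]
opening: 0.005
```

```bash
python3 - <<'E'
from h import *
tb();c=shot("scene","s18",(100,90,250,200),5.2)
i=cv2.imread("pics/s18.png"); cv2.imwrite("pics/s18.png",cv2.convertScaleAbs(i,alpha=1.8,beta=10))
E
```

```text
t 14.47 tcp box mm [-84.7 -89.4] z 43.3 yaw err(turn needed) -0.006 F box [0.6 0.4] -0.7
```

View pics/s18.png

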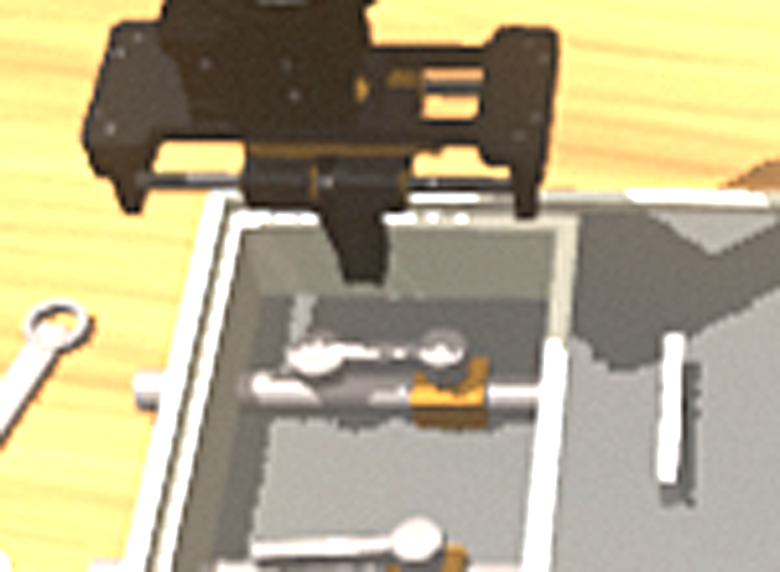

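```bash
python3 - <<'E'
from h import *
c=capture("scene")
for x in(-.0847,-.075):
  for z in(.043,.06,.07,.08):
    print(x,z,((proj(c,np.r_[O+RB@[x,-.0894],z])[0]-[100,90])*5.2).round())
print(((proj(c,np.r_[O+RB@[-.055,-.055],.05])[0]-[100,90])*5.2).round(),((proj(c,np.r_[O+RB@[-.055,-.112],.05])[0]-[100,90])*5.2).round())
E
```

```text
-0.0847 0.043 [374. 303.]
-0.0847 0.06 [368. 279.]
-0.0847 0.07 [365. 264.]
-0.0847 0.08 [361. 250.]
-0.075 0.043 [371. 319.]
-0.075 0.06 [366. 295.]
-0.075 0.07 [362. 280.]
-0.075 0.08 [359. 266.]
[439. 344.] [314. 342.]
```

This puts the tip bottom at about 70 mm true, with the reading at 43, so the 27 mm offset is confirmed. The position is clear of the bar. I lower the fingers beside the lever.

Emit:
send_rows(
  motion=[
    [[0,0,8],-0.006],
    [[0,0,8],0],
    [[0,0,8],0],
    [[0,0,4],0],
    [[0,0,0],0],
  ],
)

```text
time_s: 14.98
position: [0.4929, -0.1582, 0.0145]
tcp_rot: [[-0.173, 0.985, 0.008], [0.985, 0.173, 0.001], [-0.0, 0.008, -1.0]]
force: [-0.1, 1.0, -0.2]
opening: 0.004
```

```bash
python3 - <<'E'
from h import *
tb();c=shot("scene","s19",(100,90,250,200),5.2)
i=cv2.imread("pics/s19.png"); cv2.imwrite("pics/s19.png",cv2.convertScaleAbs(i,alpha=1.8,beta=10))
s=bot.read_state(); p=s["position"]
for z in(.03,.04,.05): print(z,((proj(c,np.r_[np.array(p[:2])+RB@[.0095,0],z])[0]-[100,90])*5.2).round())
E
```

```text
t 14.98 tcp box mm [-82.  -88.6] z 14.5 yaw err(turn needed) 0.004 F box [0.1 1. ] -0.2
0.03 [377. 341.]
0.04 [374. 327.]
0.05 [370. 313.]
```

View pics/s19.png

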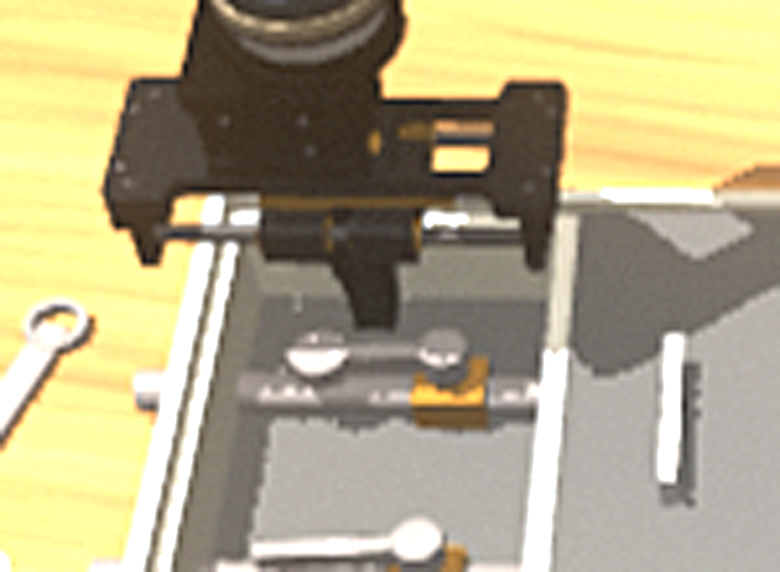

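The tip is at about 40 mm, beside the bar. The push starts away from the robot (tool +y).

Emit:
send_rows(
  motion=[
    [[0,5,1.5],0.004],
    [[0,5,0],0],
    [[0,5,0],0],
    [[0,5,0],0],
    [[0,5,0],0],
  ],
)

```text
time_s: 15.45
position: [0.5154, -0.1534, 0.0133]
tcp_rot: [[-0.17, 0.986, 0.0], [0.986, 0.17, 0.002], [0.002, 0.001, -1.0]]
force: [-4.7, -0.6, 0.9]
opening: 0.004
```

```bash
python3 - <<'E'
from h import *
tb();c=shot("scene","s20",(100,90,250,200),5.2)
i=cv2.imread("pics/s20.png"); cv2.imwrite("pics/s20.png",cv2.convertScaleAbs(i,alpha=1.8,beta=10))
E
```

```text
t 15.45 tcp box mm [-59.1 -87.7] z 13.3 yaw err(turn needed) 0.001 F box [-4.8  0.2] 0.9
```

View pics/s20.png

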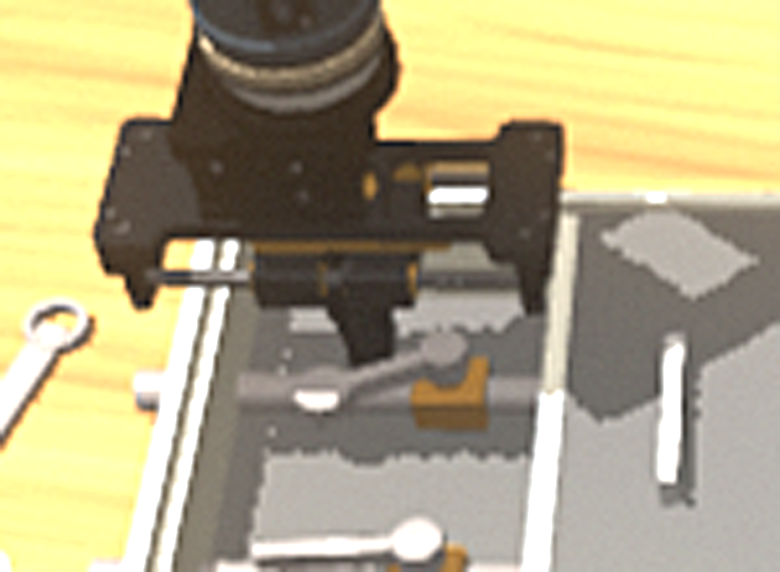

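The lever is turning (about 0.35–0.4 rad) under about 5 N. I follow the arc.

Emit:
send_rows(
  motion=[
    [[0,5,0],0],
    [[0,5,0],0],
    [[1,5,0],0],
    [[2,5,0],0],
    [[3,4,0],0],
  ],
)

```text
time_s: 15.92
position: [0.5365, -0.1419, 0.0129]
tcp_rot: [[-0.17, 0.985, -0.007], [0.985, 0.17, 0.004], [0.006, -0.006, -1.0]]
force: [-2.6, -3.5, -0.8]
opening: 0.008
```

```bash
python3 - <<'E'
from h import *
tb();c=shot("scene","s21",(100,90,250,200),5.2)
i=cv2.imread("pics/s21.png"); cv2.imwrite("pics/s21.png",cv2.convertScaleAbs(i,alpha=1.8,beta=10))
E
```

```text
t 15.92 tcp box mm [-36.4 -79.9] z 12.9 yaw err(turn needed) 0.002 F box [-3.1 -3. ] -0.8
```

View pics/s21.png

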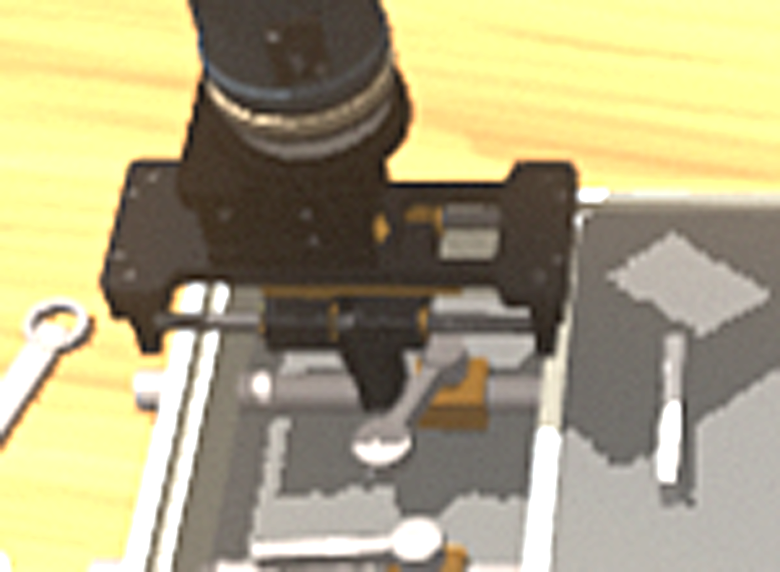

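Emit:
send_rows(
  motion=[
    [[3,4,0],0],
    [[4,3,0],0],
    [[4,2,0],0],
    [[3,1,0],0],
    [[2,0,0],0],
  ],
)

```text
time_s: 16.38
position: [0.5498, -0.1275, 0.0139]
tcp_rot: [[-0.176, 0.984, 0.003], [0.984, 0.176, -0.006], [-0.007, 0.002, -1.0]]
force: [-5.7, -14.6, -2.9]
opening: 0.003
```

```bash
python3 - <<'E'
from h import *
tb();c=shot("scene","s22",(100,90,250,200),5.2)
i=cv2.imread("pics/s22.png"); cv2.imwrite("pics/s22.png",cv2.convertScaleAbs(i,alpha=1.8,beta=10))
E
```

```text
t 16.38 tcp box mm [-20.8 -68. ] z 13.9 yaw err(turn needed) 0.008 F box [ -8.1 -13.4] -2.9
```

View pics/s22.png

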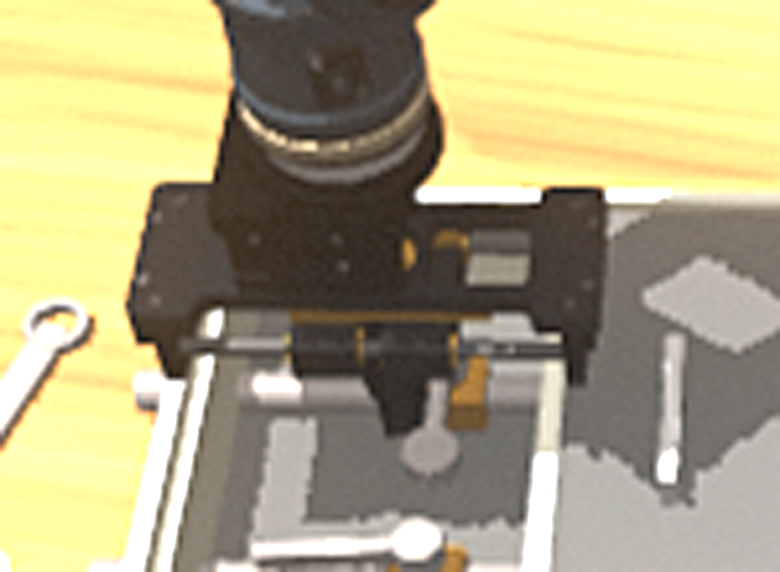

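The force rose to 15 N, so the lever is at its stop and points along +x. I back off right, toward the robot, then up.

Emit:
send_rows(
  motion=[
    [[-5,-2,0],0],
    [[-8,-5,0],0],
    [[-6,-3,-4],0],
    [[0,0,-15],0],
    [[0,0,-20],0],
  ],
)

```text
time_s: 16.85
position: [0.5426, -0.147, 0.0513]
tcp_rot: [[-0.173, 0.985, 0.002], [0.985, 0.173, -0.001], [-0.002, 0.001, -1.0]]
force: [0.0, -0.4, 0.2]
opening: 0.004
```

Emit:
send_rows(
  motion=[
    [[0,0,-20],0],
    [[0,0,-20],0],
    [[0,0,-20],0],
    [[-20,-10,-10],0],
    [[-20,-10,0],0],
  ],
)

```text
time_s: 17.27
position: [0.5327, -0.1879, 0.1297]
tcp_rot: [[-0.175, 0.985, 0.012], [0.985, 0.175, 0.001], [-0.001, 0.012, -1.0]]
force: [0.1, 0.1, -0.8]
opening: 0.006
```

```bash
python3 - <<'E'
from h import *
tb();c=shot("scene","s23",(80,110,330,260),3.1)
b=[]
for n in("disc_tip","disc_pivot","plain_tip","plain_pivot"):
    for q in place_of("scene",n)[:1]:
        w=at_z(c,q["xy"],.044); print(n,np.round(q["xy"],1),round(q["p"],2),(1000*(RB.T@(w[:2]-O))).round(1))
E
```

```text
t 17.27 tcp box mm [ -47.9 -124.6] z 129.7 yaw err(turn needed) 0.007 F box [0.1 0.1] -0.8
disc_tip [183.7 177.9] 0.46 [  5.2 -51.1]
disc_pivot [183.7 157.8] 0.97 [-54.6 -57.4]
plain_tip [146.3 195.6] 0.74 [  55.8 -129.6]
plain_pivot [180.4 193.9] 0.97 [ 50.  -53.8]
```

View pics/s23.png

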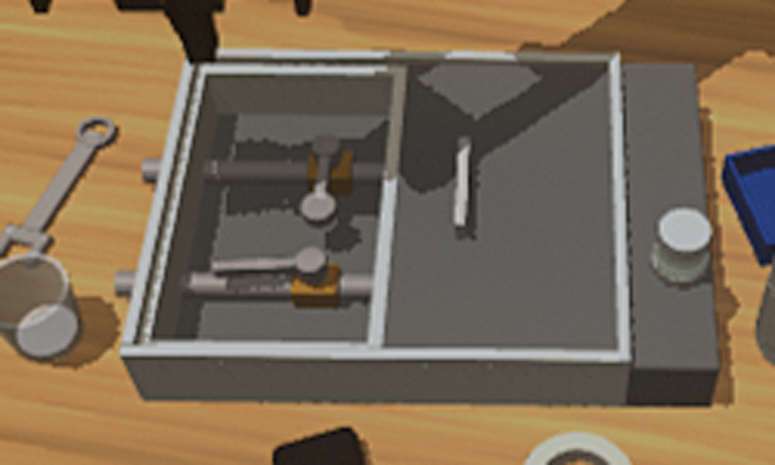

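```bash
python3 - <<'E'
from h import *
c=capture("scene"); b=[]
for uv in((326,146),(318,206),(312,260),(214,267)):
    w=at_z(c,(80+uv[0]/3.1-.3,110+uv[1]/3.1-.3),.050); q=RB.T@(w[:2]-O)*1000; b.append(q); print(q.round(1))
d=b[1]-b[0]; print('disc',np.hypot(*d),np.arctan2(d[0],-d[1])); d=b[3]-b[2]; print('plain',np.hypot(*d),np.arctan2(d[0],-d[1]))
# cover right edge / left gap, rib
for z,uv in((.082,(463,140)),(.082,(459,222))):
    w=at_z(c,(80+uv[0]/3.1-.3,110+uv[1]/3.1-.3),z); print('rib',(RB.T@(w[:2]-O)*1000).round(1))
cv2.imwrite("pics/s24.png",c["image"])
E
```

```text
[-52.8 -53.7]
[  4.7 -53.6]
[ 53.2 -52.8]
[  60.3 -122.2]
disc 57.43395523536919 1.5712542655178754
plain 69.84792662239762 0.1021945948682576
rib [-33.7  53.5]
rib [41.1 54. ]
```

View pics/s24.png

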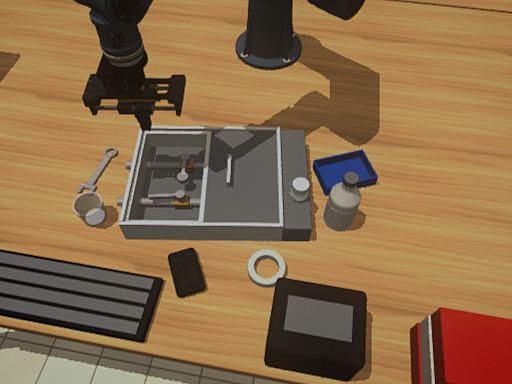

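The disc lever measures 1.571 rad, the plain lever is unchanged (0.10 now, 0.11 before), and the rib at y ≈ 54 puts the cover at its stop. The bystanders are where they were and the robot is clear, so I hand in.

```bash
python3 -c "
from h import *
tb(); print(bot.hand_in())"
```

```text
t 17.57 tcp box mm [ -49.8 -122.7] z 126.1 yaw err(turn needed) 0.005 F box [-0.   0.3] -0.2
the job is handed in; nothing more can be done
None
```

I slid the cover left by its rib until it met its stop, then pushed the disc lever round to its shut stop. The arm was clear of everything when I handed in at 17.6 s.

**Last checks**
- **Disc lever:** it measured 1.571 rad in the last picture. The push force rose to about 15 N at the stop.
- **Plain lever:** about 0.10 rad, against 0.11 before, which is within the measuring error.
- **Cover:** the picture shows no gap at the stop. The rib measured at y ≈ 54 mm, which fits the cover's stop position of +84 mm.
- **Bystanders:** compared by eye only, they look the same as in the first picture.

**What disagreed:** the TCP height reading was about 27 mm lower than the real fingertip height.
- **Effect:** my first push passed over the rib without touching it.
- **How I found it:** I lowered the fingers gently onto the cover plate until they stopped. The force reading there stayed at noise level. The pictures gave the same offset, so I used it for the rest of the job.
- **Cause:** I did not find it.

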